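# Load the drip-drying rack and jog the dryer switch

### The job

First clear the dryer's duct: push the spring-centred switch over to the left (seen from the robot), hold it there for about two seconds and let it spring back upright. Then hang every dipping carrier from the tray by its wire bail on the rack's hooks, upright, and push the emptied slide-out tray fully home under the shelf. Last, start the dryer by holding the switch over to the right for about two seconds and letting it spring back; leave the bowl, cup and brush where they are.

Things in the scene. Friction and masses are not known exactly. Their poses are not given: they have to be found in the camera images.
- rack: Fixed steel drying rack, left or right of the switch: a 330 mm beam along y (30 mm thick, top 122 mm up) with four hook arms towards the robot (-x) at y = -135, -45, +45, +135 mm, over a 10 mm thick drip board (x -150 to +40 mm). Origin on the bench under the beam's robot-side face; x points away from the robot, z up.
- shelf: Fixed low melamine-topped shelf on the other side of the switch, 260 mm deep, 300 mm wide, top 92 mm above the bench, carrying the slide-out tray below its top and some pots on it. Origin on the bench at the middle of its front edge; x points away from the robot (into the shelf), z up.
- tray (a joint): How far the wooden slide-out tray is pulled out towards the robot, in m: 0 is fully home, 0.235 the far end. It runs on rails along the shelf's x with about 3 N of drag and stays where it is left. The tray is 250 x 264 mm, its floor 20 mm above the bench.
- tray_front (a point): Middle of the outer face of the tray's front board (264 mm wide, 12 mm thick, from 6 to 46 mm above the bench; this point is 26 mm above it). Moves with the tray; with the tray home it stands 42 mm before the shelf's front edge.
- switch_box: Grey control box of the dryer, 80 x 60 x 56 mm, fixed to the bench between rack and shelf. Origin at the middle of its underside; x points away from the robot, y to the left, z up.
- toggle (a joint): Angle of the spring-centred black paddle switch on top of the box, rad: 0 upright, positive leaning to the box's +y (left seen from the robot), negative to the right; stops at +-0.5. It counts as pushed over beyond 0.3 either way. The spring (0.5 N m/rad) brings it back upright when let go.
- toggle_tip (a point): Middle of the top end of the paddle, which is 26 mm wide along the box's x, 12 mm thick along y and 66 mm long above its pivot; the pivot is 60 mm above the bench, the tip 126 mm when upright.
- hook0 (a point): Top of rack hook arm 0, where a bail bar can rest: rack x = -90 mm, y = -135 mm, 113 mm above the bench. The arm is 24 mm wide, 6 mm thick, level, running from the beam at x = 0 to x = -118 mm, where a 6 mm thick lip turns up to 129 mm above the bench. Axes as the rack's.
- carrier0: Dipping carrier: steel pan 70 (x) x 60 (y) x 32 mm with test tiles, wire bail over it: 6 mm uprights at y = +-31 mm, round bar along y, 10 mm thick, axis 88 mm up; on the bar a wooden grip block 16 (x) x 30 (y) mm, 91 to 137 mm up. Same from either side. Origin: middle of the underside, z up. About 0.28 kg. Starts on the tray; some are absent.
- bar0 (a point): Middle of the bail bar of carrier0, 88 mm above its underside.
- hook1 (a point): Top of rack hook arm 1, where a bail bar can rest: rack x = -90 mm, y = -45 mm, 113 mm above the bench. The arm is 24 mm wide, 6 mm thick, level, running from the beam at x = 0 to x = -118 mm, where a 6 mm thick lip turns up to 129 mm above the bench. Axes as the rack's.
- carrier1: Dipping carrier: steel pan 70 (x) x 60 (y) x 32 mm with test tiles, wire bail over it: 6 mm uprights at y = +-31 mm, round bar along y, 10 mm thick, axis 88 mm up; on the bar a wooden grip block 16 (x) x 30 (y) mm, 91 to 137 mm up. Same from either side. Origin: middle of the underside, z up. About 0.28 kg. Starts on the tray; some are absent.
- bar1 (a point): Middle of the bail bar of carrier1, 88 mm above its underside.
- hook2 (a point): Top of rack hook arm 2, where a bail bar can rest: rack x = -90 mm, y = 45 mm, 113 mm above the bench. The arm is 24 mm wide, 6 mm thick, level, running from the beam at x = 0 to x = -118 mm, where a 6 mm thick lip turns up to 129 mm above the bench. Axes as the rack's.
- carrier2: Dipping carrier: steel pan 70 (x) x 60 (y) x 32 mm with test tiles, wire bail over it: 6 mm uprights at y = +-31 mm, round bar along y, 10 mm thick, axis 88 mm up; on the bar a wooden grip block 16 (x) x 30 (y) mm, 91 to 137 mm up. Same from either side. Origin: middle of the underside, z up. About 0.28 kg. Starts on the tray; some are absent.
- bar2 (a point): Middle of the bail bar of carrier2, 88 mm above its underside.
- hook3 (a point): Top of rack hook arm 3, where a bail bar can rest: rack x = -90 mm, y = 135 mm, 113 mm above the bench. The arm is 24 mm wide, 6 mm thick, level, running from the beam at x = 0 to x = -118 mm, where a 6 mm thick lip turns up to 129 mm above the bench. Axes as the rack's.
- carrier3: Dipping carrier: steel pan 70 (x) x 60 (y) x 32 mm with test tiles, wire bail over it: 6 mm uprights at y = +-31 mm, round bar along y, 10 mm thick, axis 88 mm up; on the bar a wooden grip block 16 (x) x 30 (y) mm, 91 to 137 mm up. Same from either side. Origin: middle of the underside, z up. About 0.28 kg. Starts on the tray; some are absent.
- bar3 (a point): Middle of the bail bar of carrier3, 88 mm above its underside.
- tea_bowl: Brown tea bowl, 110 mm across and 65 mm high, on the shelf top; origin at its underside. Bystander.
- sake_cup: Pale porcelain cup, 54 mm across and 45 mm high, on the shelf top; origin at its underside. Bystander.
- brush: Bamboo-handled brush, 170 mm long, lying on the bench before the robot; origin under its middle. Bystander.

How it is judged:
On the way, in this order (a step that is already met when the one before it is completed fails the run):
1. switch held to the left for at least 1 s (value of joint toggle above 0.3 rad), for 1 s.
2. switch back upright (value of joint toggle between -0.08 and 0.08 rad), for 0.2 s.
3. every carrier hangs upright on the hooks, let go, and the tray is home (contact force between each of carrier0, carrier1, carrier2, carrier3 and rack above 0.5 N and z of bar0 in the frame of rack between 0.112 and 0.124 m and x of bar0 in the frame of rack between -0.114 and -0.02 m and angle between each of carrier0, carrier1, carrier2, carrier3's own z axis and vertical below 0.25 rad and linear speed of each of carrier0, carrier1, carrier2, carrier3 below 0.05 m/s and contact force between the fingers and carrier0 below 0.1 N and z of bar1 in the frame of rack between 0.112 and 0.124 m and x of bar1 in the frame of rack between -0.114 and -0.02 m and contact force between the fingers and carrier1 below 0.1 N and z of bar2 in the frame of rack between 0.112 and 0.124 m and x of bar2 in the frame of rack between -0.114 and -0.02 m and contact force between the fingers and carrier2 below 0.1 N and z of bar3 in the frame of rack between 0.112 and 0.124 m and x of bar3 in the frame of rack between -0.114 and -0.02 m and contact force between the fingers and carrier3 below 0.1 N and value of joint tray below 0.012 m), for 0.3 s.
4. switch held to the right for at least 1 s (value of joint toggle below -0.3 rad), for 1 s.
5. switch back upright (all of step 2), for 0.2 s.
At the end, for the whole second after the job is handed in: Every carrier present hangs by its bail bar on the hook arms (bar 112 to 124 mm above the bench, resting between lip and beam), leaning less than 0.25 rad, at rest and released; the tray is within 12 mm of fully home; the switch stands within 0.08 rad of upright (all of step 3 and all of step 5); the robot touches nothing.
It fails at once if the tea bowl is shifted by more than 4 cm (distance of tea_bowl from where it was at the start of the episode above 0.04 m).
It fails at once if the sake cup is shifted by more than 4 cm (distance of sake_cup from where it was at the start of the episode above 0.04 m).
It fails at once if the brush is shifted by more than 4 cm (distance of brush from where it was at the start of the episode above 0.04 m).
Of carrier0, carrier1, carrier2, carrier3 only 3 to 4 are there at a start; the rules pass over those that are not, and their reading is None.
At some moment in a run one of carrier0, carrier1, carrier2, carrier3 may be knocked a few centimetres aside while the robot is not near it.
Once in a run the grip may slacken for a moment while it holds something.
It also fails if it takes over 210 s, if anything falls off the work surface, if the arm or the gripper's body presses on something with over 40 N, if the wrist force passes 120 N, or if a joint passes its speed limit or range.

### The arm

A 7-joint arm with a two-finger parallel gripper is mounted at the origin on the work surface. World frame = base frame: x ahead of the robot, y to its left, z up, the work surface at z = 0. Lengths are in m, angles in rad, forces in N, time in s.
With the tool pointing down it reaches from about 0.35 to 0.9 m from the base axis. Payload 19.9 kg.
Tool frame: the origin (TCP) lies between the finger pads; the fingertips stand 19 mm ahead of it and the grasp point (between the pads) is the TCP; z points along the fingers, y is the direction in which the jaws open and shut (so a half turn about z gives the same grasp; the last joint's range is limited). The gripper opens to 94 mm and grips with 3 to 60 N. Pads are 16 mm wide; open, the fingers measure 119 mm over their backs; the gripper's body (75 mm by 177 mm) begins 78 mm behind the grasp point.
Start: joints at [1.181, 0.417, -0.01, 1.614, 0.005, 1.111, -0.053], TCP at [0.213, -0.588, 0.224] pointing down, gripper open.
Joint ranges: [-2.81, 2.81], [-0.39, 2.02], [-1.27, 1.25], [0.06, 2.57], [-1.19, 4.33], [0.19, 2], [-2.82, 2.82]. Speed limits (rad/s): [1.89, 1.89, 2.39, 2.39, 3.01, 3.01, 3.01].

### API

Orientations are given as a 3x3 rotation matrix whose columns are the frame's x, y, z axes.
In Python, from rig import robot gives the robot as it stands. Calls block until the motion is done:
- robot.move_ptp(position, orientation): joint-space move of the TCP to a pose.
- robot.move_linear(position, velocity=0.15, frame=None, threshold=None): straight line of the TCP; frame=None keeps the orientation; velocity is the mean speed in m/s. With threshold (N) it stops when the force on the tool has changed by that much, and returns True; else False.
- robot.goto_joints(angles): joint-space move.
- robot.gripper_to(opening): finger opening in m; the grip force is fixed at half the most; returns when the fingers have stopped.
- robot.pause(seconds).
- robot.ik(position, orientation): joint angles nearest the present ones, or None.
- robot.get_state(): the state.
- robot.grab_frame(name): name is "scene" or "top" or "wrist"; returns the picture (400x640x3 uint8, red, green, blue); there is no depth.
- robot.camera_info(name): a dict with "fx", "fy", "cx", "cy" (pixels), "rvec" (rotation vector, rad) and "tvec" (3), from world to camera coordinates, as OpenCV has them. Camera axes: x right, y down, z forward; pixel columns grow to the right and rows downward; lengths in m; the calibration is good to about 2 mm. A picture is of the moment at which its call begins: read the wrist's pose just before it. camera_info takes no time and is no camera call; for the wrist camera it gives the pose at the moment of the call.
A pose or a line that the arm cannot do raises robot.PlanningError and nothing moves.
- robot.sign_off(): hands the job in, once; it reports no verdict.
The state is a dict: "time": time; "qpos": joint angles; "joint_vel": joint speeds; "effort": joint torques, N m; "ee_pos": TCP position; "tool_rot": TCP orientation; "force": force on the tool from outside, world axes, zero at the start; "moment": the same for the moment, N m; "opening": finger opening in m.
Only numpy, scipy, OpenCV 4.12 (cv2) and the standard library are available. Lean on these libraries where they do the work, as an engineer would, in place of code of your own. Each camera call takes 0.05 s, during which the arm holds its last target.

## Working session

There is one attempt and no reset: what is moved stays moved. The work goes in short steps, each a Python script; the robot and the scene stay as the last script left them, time stands still between calls to the robot, and variables do not carry over. Pictures are saved under pics/ and viewed, and the job is handed in when it is done.

```bash
ls; mkdir -p pics; python3 - <<'E'
from rig import robot
import cv2
for n in ["scene","top","wrist"]:
    ci=robot.camera_info(n); print(n,ci)
    cv2.imwrite(f"pics/{n}0.png",robot.grab_frame(n)[:,:,::-1])
s=robot.get_state();print(s)
E
```

```text
pics
scene {'fx': 376.07370681329945, 'fy': 376.07370681329945, 'cx': 317.9320095592308, 'cy': 208.86918842534254, 'rvec': array([ 2.1207913 ,  0.7275322 , -0.35928606]), 'tvec': array([-0.42466787, -0.12500418,  1.17862946])}
top {'fx': 469.9664753737922, 'fy': 469.9664753737922, 'cx': 319.867484369757, 'cy': 205.97121923961043, 'rvec': array([ 2.14390034, -2.19077466,  0.09299927]), 'tvec': array([4.15324363e-04, 5.79431827e-01, 1.23397091e+00])}
wrist {'fx': 316.23051727235077, 'fy': 316.23051727235077, 'cx': 319.6305773165135, 'cy': 196.34462591897304, 'rvec': array([-2.39698021,  1.68025276,  0.21721123]), 'tvec': array([-0.6243916 , -0.02593543,  0.39226812])}
{'time': 0.15, 'qpos': array([ 1.18153556,  0.41785325, -0.01028024,  1.61399425,  0.00467022,
        1.11069424, -0.05302906]), 'joint_vel': array([-1.11277759e-04, -4.73868184e-04,  7.97764359e-04, -2.68025673e-03,
       -5.44545030e-05, -6.59580823e-04,  1.93353765e-03]), 'effort': array([ 4.51933392e-04, -8.51529336e+01,  6.39213379e-01, -4.26138210e+01,
       -4.88804374e-02,  1.72164012e-02,  3.33314586e-05]), 'ee_pos': array([ 0.21289859, -0.5873521 ,  0.22397636]), 'tool_rot': array([[ 9.40157125e-01,  3.40741019e-01, -3.71000580e-04],
       [ 3.40741216e-01, -9.40156745e-01,  8.47581062e-04],
       [-5.99930630e-05, -9.23274564e-04, -9.99999572e-01]]), 'force': array([ 0.48318928,  0.73974569, -0.28546939]), 'moment': array([0.01721756, 0.01904182, 0.02003583]), 'opening': 0.09383075434145435}
```

View pics/scene0.png

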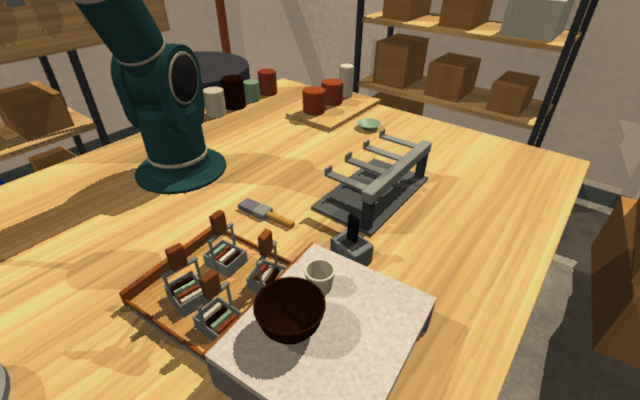

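View pics/top0.png

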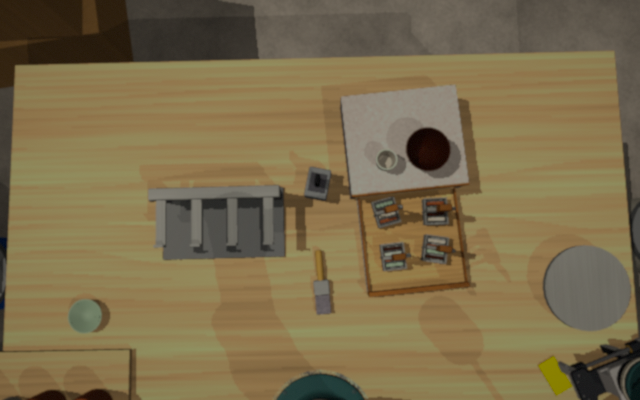

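View pics/wrist0.png

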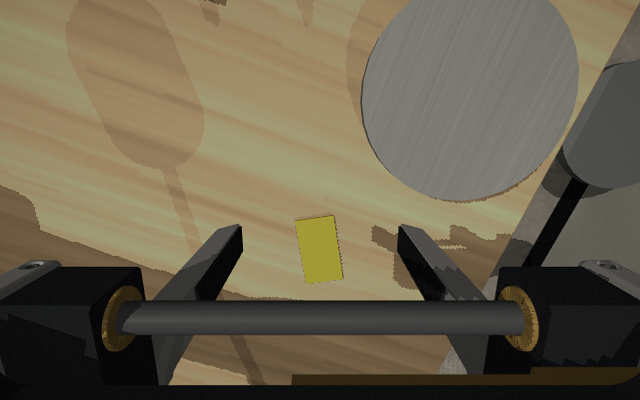

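The top view (up is +x, left is +y) shows four carriers on the tray at about (387,212), (437,211), (394,257) and (436,250). The switch is at (319,183), the rack at left around (215,220), the brush at (321,280), the cup at (387,160) and the bowl at (428,149).

```bash
cat > h.py <<'E'
from rig import robot
import numpy as np, cv2
def cam(name):
    c=robot.camera_info(name); R=cv2.Rodrigues(np.array(c['rvec'],float))[0]
    K=np.array([[c['fx'],0,c['cx']],[0,c['fy'],c['cy']],[0,0,1]]); return K,R,np.array(c['tvec'],float)
def ray(C,uv):
    K,R,t=C; d=R.T@np.linalg.solve(K,np.array([uv[0],uv[1],1.])); return -R.T@t,d/np.linalg.norm(d)
def onz(C,uv,z):
    o,d=ray(C,uv); return o+d*(z-o[2])/d[2]
def proj(C,P):
    K,R,t=C; p=K@(R@np.asarray(P,float)+t); return p[:2]/p[2]
def tri(rays):
    A=np.zeros((3,3));b=np.zeros(3)
    for o,d in rays:
        M=np.eye(3)-np.outer(d,d);A+=M;b+=M@o
    x=np.linalg.solve(A,b); return x,[np.linalg.norm((np.eye(3)-np.outer(d,d))@(x-o)) for o,d in rays]
def down(yaw): # tool z down, tool y axis at angle yaw from world x... y=(cos,sin,0)
    y=np.array([np.cos(yaw),np.sin(yaw),0]); z=np.array([0,0,-1.]); return np.column_stack([np.cross(y,z),y,z])
def snap(n,f):
    im=robot.grab_frame(n)[:,:,::-1].copy(); cv2.imwrite('pics/'+f,im); return im
def crop(im,x0,y0,x1,y1,k,f):
    cv2.imwrite('pics/'+f,cv2.resize(im[y0:y1,x0:x1],None,fx=k,fy=k,interpolation=cv2.INTER_CUBIC))
E
python3 - <<'E'
from h import *
t=cv2.imread('pics/top0.png'); s=cv2.imread('pics/scene0.png')
crop(t,350,180,480,300,5,'t_tray.png'); crop(t,140,150,350,270,3.8 and 3,'t_rack.png')
crop(s,110,200,300,350,4,'s_tray.png'); crop(s,300,120,440,270,4,'s_rack.png')
E
```

```text
(no output)
```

View pics/t_tray.png

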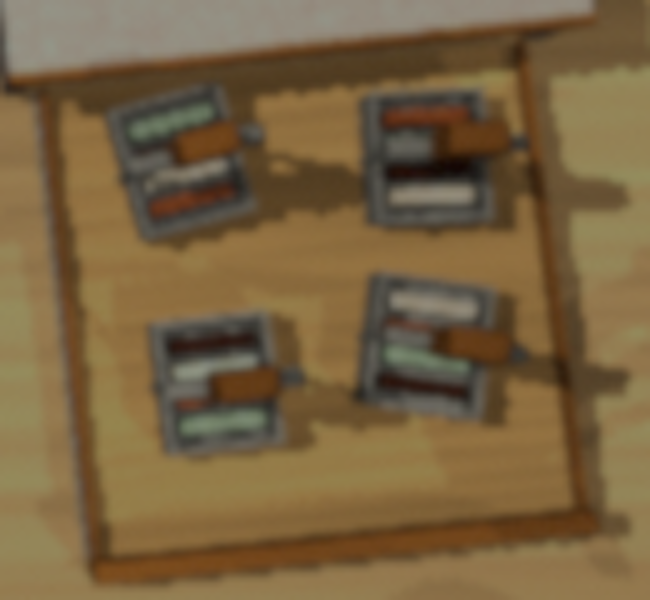

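View pics/t_rack.png

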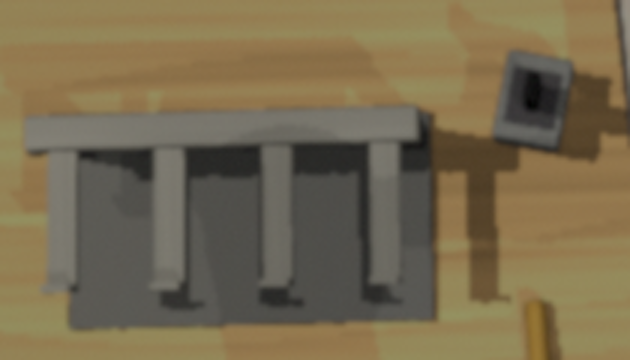

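View pics/s_tray.png

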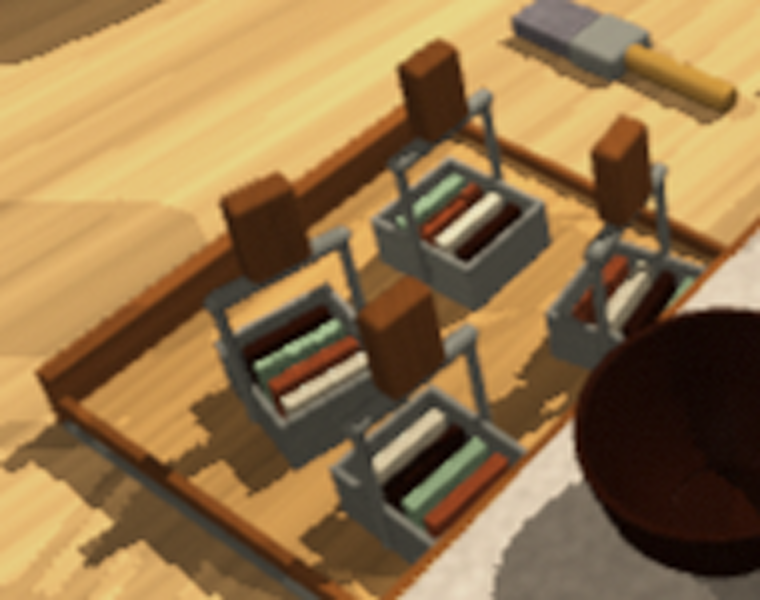

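View pics/s_rack.png

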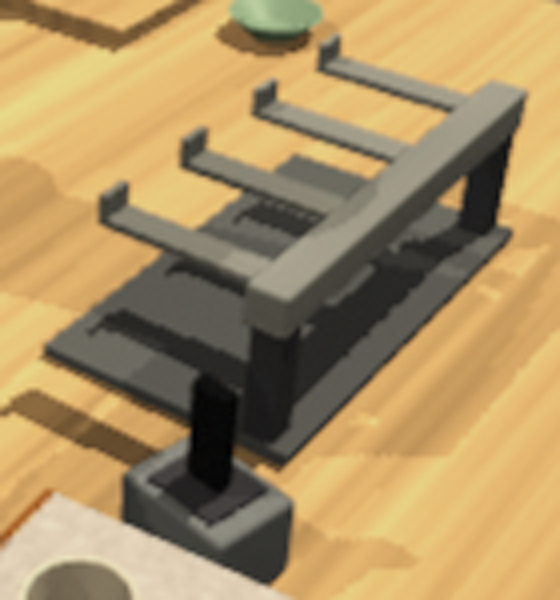

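```bash
python3 - <<'E'
from h import *
np.set_printoptions(precision=4,suppress=True)
T=cam('top');S=cam('scene'); W=cam('wrist')
s=robot.get_state(); o=-W[1].T@W[2]; print('wrist cam in tool', s['tool_rot'].T@(o-s['ee_pos']), (s['tool_rot'].T@W[1].T)); print('topcam',-T[1].T@T[2])
def u(p,x0,y0,k): return ((p[0]+.5)/k-.5+x0,(p[1]+.5)/k-.5+y0)
rk=lambda p:u(p,140,150,3)
tr=lambda p:u(p,350,180,5)
print('beam',[onz(T,rk(p),.122)[:2] for p in [(25,117),(25,150),(418,108),(418,143)]])
print('lips',[onz(T,rk(p),.129)[:2] for p in [(58,288),(166,288),(276,288),(384,284)]])
print('box',[onz(T,rk(p),.056)[:2] for p in [(512,50),(573,60),(558,150),(494,138)]])
sr=lambda p:u(p,300,120,4)
print('tip',onz(T,rk((533,88)),.126), tri([ray(T,rk((533,82))),ray(S,sr((215,378)))]), onz(S,sr((215,378)),.126))
print('rackcorner S',[onz(S,sr(p),.122) for p in [(247,298),(295,305),(525,95),(480,82)]])
print('trayfront',[onz(T,tr(p),.046)[:2] for p in [(92,580),(598,525),(40,85),(520,40)]])
print('blocks',[onz(T,tr(p),.157)[:2] for p in [(218,140),(485,135),(262,383),(488,343)]])
print('brush',[onz(T,p,.01)[:2] for p in [(318,250),(323,313)]])
print('shelffront',[onz(T,tr(p),.092)[:2] for p in [(5,80),(595,15)]])
E
```

```text
wrist cam in tool [ 0.0734  0.0004 -0.1609] [[ 0.     -0.968  -0.251 ]
 [ 1.      0.0003 -0.0012]
 [ 0.0012 -0.251   0.968 ]]
topcam [ 0.4584 -0.0236  1.2836]
beam [array([0.6233, 0.4161]), array([0.5956, 0.4157]), array([0.6234, 0.0879]), array([0.5941, 0.0883])]
lips [array([0.4803, 0.3843]), array([0.4784, 0.2956]), array([0.4765, 0.2054]), array([0.4779, 0.1169])]
box [array([0.6825, 0.0106]), array([ 0.6723, -0.0429]), array([ 0.5929, -0.028 ]), array([0.6047, 0.0279])]
tip [ 0.6374 -0.0081  0.126 ] (array([ 0.6398, -0.0094,  0.133 ]), [np.float64(0.001819973931929268), np.float64(0.0018199739319295029)]) [ 0.6339 -0.003   0.126 ]
rackcorner S [array([0.6045, 0.0748, 0.122 ]), array([0.6297, 0.0856, 0.122 ]), array([0.6237, 0.4063, 0.122 ]), array([0.59  , 0.4052, 0.122 ])]
trayfront [array([ 0.3412, -0.1322]), array([ 0.364 , -0.3954]), array([ 0.6003, -0.1127]), array([ 0.6186, -0.3673])]
blocks [array([ 0.559 , -0.1894]), array([ 0.5586, -0.3175]), array([ 0.4425, -0.2061]), array([ 0.4592, -0.3142])]
brush [array([ 0.4618, -0.0044]), array([ 0.2944, -0.0143])]
shelffront [array([ 0.598 , -0.0916]), array([ 0.6246, -0.3932])]
```

```bash
cat >> h.py <<'E'
def best(p,yaw):
    q0=np.array(robot.get_state()['qpos']);c=[]
    for k in (0,np.pi):
        q=robot.ik(p,down(yaw+k))
        if q is not None: c.append((abs(q[6]),k,q))
    c.sort(key=lambda a:a[0]); return c
SW=np.array([.638,-.008]); SWY=-.2
by=np.array([-np.sin(SWY),np.cos(SWY)])
E
python3 - <<'E'
from h import *
np.set_printoptions(precision=3,suppress=True)
p=SW-by*.05
for pt in [[*p,.127],[*p,.3],[.559,-.189,.16],[.4425,-.206,.16],[.51,.117,.2],[.51,.387,.17],[.47,.25,.4],[.25,-.26,.04],[.3526,-.264,.3]]:
    c=best(pt,np.pi/2+ (SWY if pt[1]>-.1 and pt[1]<0 else 0)); print(pt,[(k,q) for _,k,q in c])
E
```

```text
[np.float64(0.628066533460247), np.float64(-0.05700332889206208), 0.127] [(0, array([ 0.544,  0.633, -0.704,  1.664,  0.466,  1.02 ,  1.056])), (3.141592653589793, array([ 0.232,  0.542, -0.258,  1.675,  0.163,  0.945, -1.857]))]
[np.float64(0.628066533460247), np.float64(-0.05700332889206208), 0.3] [(0, array([ 0.551,  0.456, -0.716,  1.488,  0.303,  1.312,  1.179])), (3.141592653589793, array([ 0.309,  0.394, -0.363,  1.496,  0.143,  1.278, -1.841]))]
[0.559, -0.189, 0.16] [(3.141592653589793, array([ 0.444,  0.433, -0.218,  1.758,  0.111,  0.962, -1.389])), (0, array([ 0.779,  0.506, -0.665,  1.747,  0.36 ,  1.013,  1.552]))]
[0.4425, -0.206, 0.16] [(3.141592653589793, array([ 0.56 ,  0.261, -0.215,  2.005,  0.071,  0.883, -1.264])), (0, array([ 0.95 ,  0.319, -0.674,  1.993,  0.25 ,  0.912,  1.717]))]
[0.51, 0.117, 0.2] [(0, array([ 0.573,  0.465, -1.082,  1.866,  0.462,  1.091,  0.884])), (3.141592653589793, array([ 0.374,  0.359, -0.797,  1.871,  0.297,  1.034, -2.116]))]
[0.51, 0.387, 0.17] [(0, array([-0.072,  0.674, -0.92 ,  1.602,  0.573,  1.157,  0.447])), (3.141592653589793, array([-0.003,  0.738, -1.052,  1.599,  0.675,  1.209, -2.764]))]
[0.47, 0.25, 0.4] [(0, array([ 0.221,  0.221, -0.912,  1.567,  0.176,  1.44 ,  0.869])), (3.141592653589793, array([ 0.45 ,  0.341, -1.271,  1.562,  0.326,  1.481, -2.405]))]
[0.25, -0.26, 0.04] [(3.141592653589793, array([ 0.801,  0.286, -0.089,  2.371,  0.054,  0.486, -0.903])), (0, array([ 1.224,  0.331, -0.556,  2.358,  0.348,  0.526,  1.959]))]
[0.3526, -0.264, 0.3] [(3.141592653589793, array([ 0.718,  0.012, -0.147,  1.943,  0.002,  1.186, -1.   ])), (0, array([ 1.139,  0.027, -0.572,  1.932,  0.016,  1.187,  2.132]))]
```

```bash
python3 - <<'E'
from h import *
np.set_printoptions(precision=4,suppress=True)
yaw=np.pi/2+SWY
robot.move_linear([.25,-.5,.32],.3)
robot.move_ptp([*(SW-by*.05-np.array([.03,0])),.3],down(yaw))
C=cam('wrist'); im=snap('wrist','w1.png'); print(proj(C,[*SW,.126]),C)
robot.gripper_to(0.0); print(robot.get_state()['opening'],robot.get_state()['time'])
E
```

```text
[371.176  209.1907] (array([[316.2305,   0.    , 319.6306],
       [  0.    , 316.2305, 196.3446],
       [  0.    ,   0.    ,   1.    ]]), array([[ 0.2011,  0.9796,  0.0004],
       [ 0.9487, -0.1948,  0.2489],
       [ 0.2439, -0.0497, -0.9685]]), array([-0.0636, -0.624 ,  0.3153]))
0.0003119789116351353 4.2417
```

View pics/w1.png

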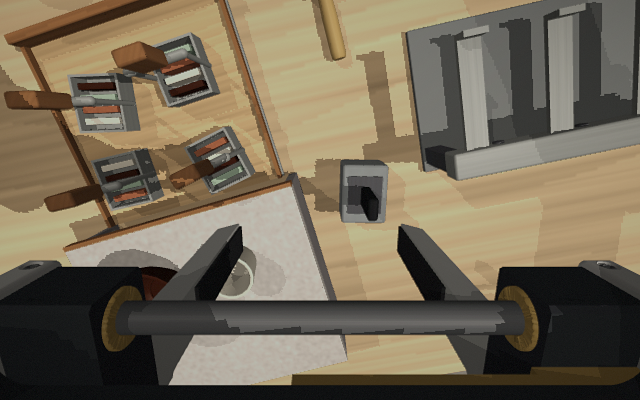

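The wrist view shows the box at (363,190). The paddle's top end is at about (370,206), and I predicted (371,209), so the switch position holds. Next I push left.

```bash
python3 - <<'E'
from h import *
np.set_printoptions(precision=3,suppress=True)
yaw=np.pi/2+SWY; z=.127; P=lambda d,z:[*(SW+by*d),z]
robot.move_linear(P(-.045,.3),.2,down(yaw))
robot.move_linear(P(-.045,z),.2)
f0=robot.get_state()['force']
for d in (-.025,-.016,-.010,-.004,.0025):
    hit=robot.move_linear(P(d,z),.06,threshold=9); s=robot.get_state()
    print(d,hit,(s['force']-f0)[:2]@by,s['force']-f0,s['ee_pos'],s['time'])
im=snap('wrist','w2.png')
t0=robot.get_state()['time']
sc=snap('scene','s2.png')
crop(sc,300,190,400,280,6,'s2c.png')
E
```

```text
-0.025 False -0.8535174625163998 [ 0.455 -0.963 -0.873] [ 0.633 -0.032  0.127] 6.05
-0.016 False -1.5572405592796146 [-0.33  -1.522 -1.112] [ 0.635 -0.023  0.127] 6.35
-0.01 False -1.0411641393405138 [ 1.194 -1.304  0.051] [ 0.636 -0.017  0.127] 6.6
-0.004 False -2.6670633674839825 [-0.091 -2.703  0.394] [ 0.637 -0.012  0.127] 6.85
0.0025 False -2.7816489591357945 [-0.804 -2.675  1.19 ] [ 0.638 -0.005  0.127] 7.1083
```

View pics/s2c.png

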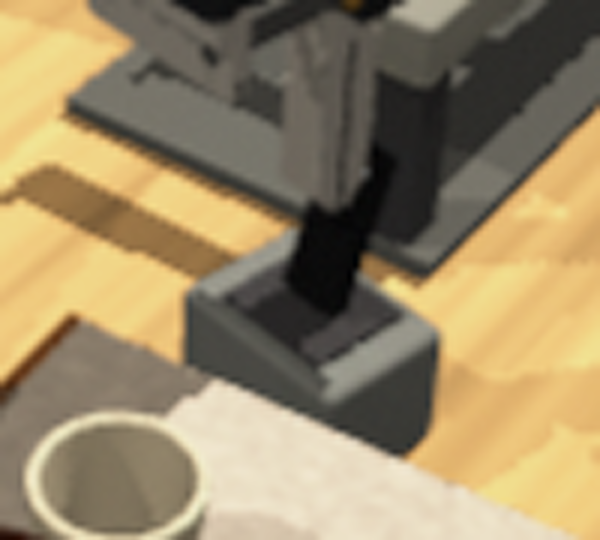

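```bash
python3 - <<'E'
from h import *
np.set_printoptions(precision=3,suppress=True)
z=.127; P=lambda d,z:[*(SW+by*d),z]
def F(n=5):
    a=[]
    for _ in range(n): a.append(robot.get_state()['force'][:2]@by); robot.pause(.04)
    return np.mean(a),np.std(a)
print(F())
for d in (.005,.0075,.010):
    robot.move_linear(P(d,z),.05,threshold=9); print(d,F(),robot.get_state()['time'])
im=snap('scene','s3.png'); crop(im,300,190,400,280,6,'s3c.png')
E
```

```text
(np.float64(-2.414484434666142), np.float64(0.6256781831231961))
0.005 (np.float64(-2.9433414435703975), np.float64(0.27427251997554625)) 7.875
0.0075 (np.float64(-3.4059114285885537), np.float64(0.5292711462637986)) 8.3333
0.01 (np.float64(-3.398962583549037), np.float64(0.6804729662560015)) 8.7917
```

View pics/s3c.png

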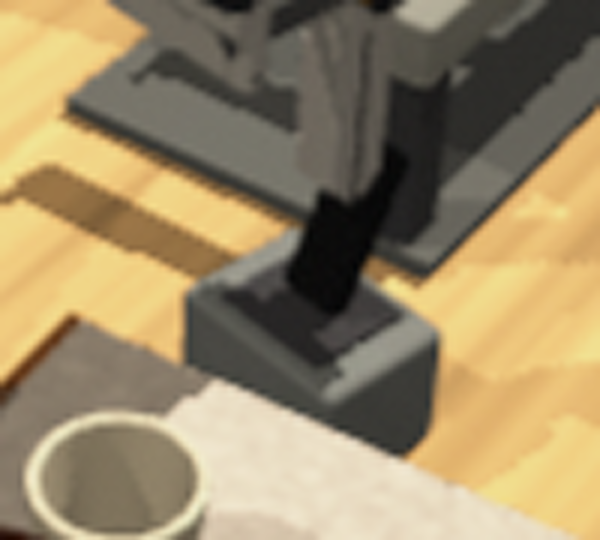

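```bash
python3 - <<'E'
from h import *
np.set_printoptions(precision=3,suppress=True)
z=.127; P=lambda d,z:[*(SW+by*d),z]
def F(n=5):
    a=[]
    for _ in range(n): a.append(robot.get_state()['force'][:2]@by); robot.pause(.04)
    return np.mean(a),np.std(a)
for d in (.0125,.015,.0175,.02):
    h=robot.move_linear(P(d,z),.05,threshold=7); f=F(); s=robot.get_state(); print(d,h,f,(s['ee_pos'][:2]-SW)@by,s['time'])
    if h or f[0]<-6.5: break
robot.pause(1.3)
im=snap('scene','s4.png'); crop(im,300,190,400,280,6,'s4c.png')
S=cam('scene')
bx=np.array([np.cos(SWY),np.sin(SWY)])
for th in (.2,.3,.4,.5):
    out=[]
    for ex in (-.013,.013):
      for ey in (-.006,.006):
        y=.066*np.sin(th)+ey*np.cos(th); zz=.06+.066*np.cos(th)-ey*np.sin(th)
        p=proj(S,[*(SW+bx*ex+by*y),zz]); out.append(((p-[300,190])*6).round())
    print(th,out)
E
```

```text
0.0125 False (np.float64(-3.5559294536769044), np.float64(0.2550046667096335)) 0.012450629871058737 9.3
0.015 False (np.float64(-7.4321888052852145), np.float64(0.36101656317074843)) 0.014210423564445546 9.7583
0.2 [array([310., 131.]), array([334., 123.]), array([363., 166.]), array([386., 157.])]
0.3 [array([323., 126.]), array([345., 121.]), array([376., 160.]), array([398., 155.])]
0.4 [array([336., 123.]), array([357., 121.]), array([389., 157.]), array([409., 155.])]
0.5 [array([348., 121.]), array([367., 122.]), array([400., 155.]), array([420., 156.])]
```

View pics/s4c.png

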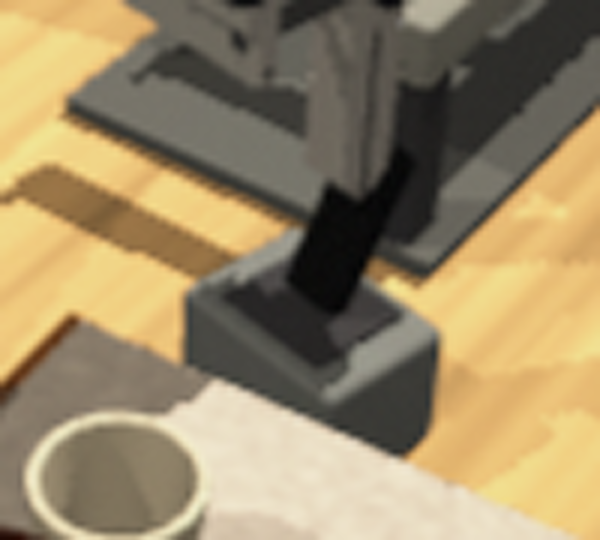

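```bash
python3 - <<'E'
from h import *
np.set_printoptions(precision=3,suppress=True)
P=lambda d,z:[*(SW+by*d),z]
robot.move_linear(P(-.04,.127),.15); robot.move_linear(P(-.05,.3),.3)
robot.gripper_to(.06)
robot.move_ptp([.48,-.25,.36],down(np.pi/2+.088))
C=cam('wrist'); im=snap('wrist','w5.png'); t=snap('top','t5.png'); crop(t,290,140,350,220,7,'t5c.png')
np.savez('w5.npz',K=C[0],R=C[1],t=C[2])
print(robot.get_state()['time'],robot.get_state()['ee_pos'])
for n,p in dict(A=(.559,-.189),B=(.5586,-.3175),C=(.4425,-.206),D=(.459,-.314)).items(): print(n,proj(C,[*p,.157]),proj(C,[*p,.108]))
E
```

```text
14.4583 [ 0.481 -0.249  0.36 ]
A [362.314 244.34 ] [357.648 230.325]
B [258.335 235.493] [264.969 222.342]
C [359.958 148.707] [355.231 144.779]
D [264.857 154.769] [271.136 150.156]
```

View pics/w5.png

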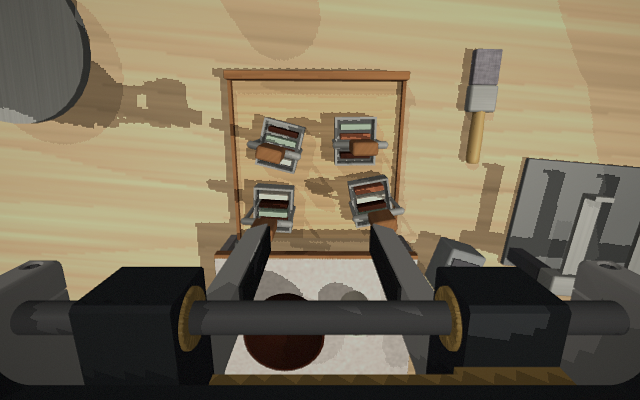

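View pics/t5c.png

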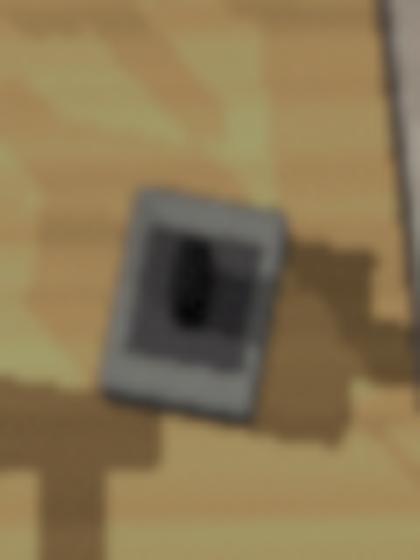

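```bash
python3 - <<'E'
from h import *
im=cv2.imread('pics/w5.png'); crop(im,235,105,415,240,4.4 and 4,'w5c.png')
E
```

```text
(no output)
```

View pics/w5c.png

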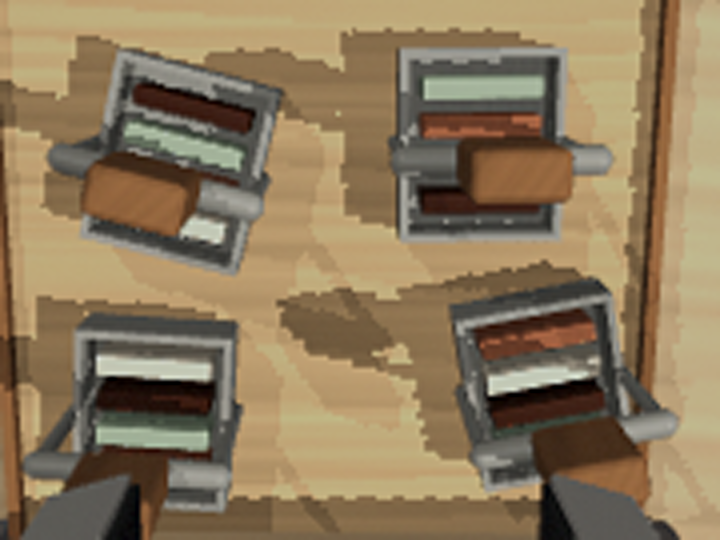

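```bash
cat > meas.py <<'E'
from h import *
d=np.load('w5.npz');C=(d['K'],d['R'],d['t'])
u=lambda p:((p[0]+.5)/4-.5+235,(p[1]+.5)/4-.5+105)
bars=dict(C=((390,157),(612,158)),D=((50,158),(265,203)),A=((468,452),(678,424)),B=((28,463),(228,473)))
rims=dict(C=((397,47),(567,48),(560,240),(400,240)),D=((122,50),(282,90),(238,272),(80,235)),A=((452,308),(608,284),(648,465),(486,488)),B=((77,330),(238,328),(228,508),(85,500)))
CAR={}
for k in bars:
    a,b=[onz(C,u(p),.108)[:2] for p in bars[k]]
    r=[onz(C,u(p),.052)[:2] for p in rims[k]]
    v=b-a; m=(a+b)/2
    CAR[k]=(m,np.arctan2(v[1],v[0]))
    if __name__=='__main__': print(k,m.round(4),np.linalg.norm(v).round(4),np.degrees(CAR[k][1]).round(1),'rim',np.mean(r,0).round(4),np.linalg.norm(r[0]-r[1]).round(3),np.linalg.norm(r[1]-r[2]).round(3))
E
python3 meas.py
```

```text
C [ 0.441  -0.2001] 0.0718 94.8 rim [ 0.4416 -0.2004] 0.061 0.069
D [ 0.4582 -0.3102] 0.0708 83.2 rim [ 0.4578 -0.3097] 0.059 0.069
A [ 0.5332 -0.1643] 0.0721 103.0 rim [ 0.5308 -0.1638] 0.059 0.074
B [ 0.5574 -0.3152] 0.0687 92.0 rim [ 0.5561 -0.3131] 0.061 0.073
```

The wrist view shows all four bails (C at (360,145), D at (274,150), A at (379,214), B at (267,222)). Bar lengths of 69–72 mm and rims of about 60x70 mm match the given sizes. Carrier A sits about 35 mm from its first position, so it has been knocked, and I use the new pose. The switch is upright again. I pick C first, for hook 3.

```bash
cat > act.py <<'E'
from h import *
np.set_printoptions(precision=3,suppress=True)
RK=np.array([.595,.252]); HY=[.117,.207,.297,.387]; ZG=.139; OFF=.031
def st(l):
    s=robot.get_state(); print(l,'t',round(s['time'],2),'p',s['ee_pos'],'open',round(s['opening'],4),'F',s['force']); return s
def pick(m,yaw):
    if robot.get_state()['opening']<.055: robot.gripper_to(.06)
    p=robot.get_state()['ee_pos']
    robot.move_ptp([*m,.25],down(yaw))
    robot.move_linear([*m,ZG],.15,threshold=8)
    st('down'); robot.gripper_to(.0); st('grip')
    robot.move_linear([*m,.31],.2); st('lift')
def carry(h):
    robot.move_ptp([.40,HY[h],.30],down(np.pi/2)); st('pre-high')
    robot.move_linear([.40,HY[h],.145+OFF],.25)
    return st('pre')
E
python3 - <<'E'
from act import *
from meas import CAR
m,y=CAR['C']; pick(m,y); carry(3)
C=cam('wrist'); im=snap('wrist','w6.png')
s=robot.get_state(); 
b=s['ee_pos']-[0,0,OFF]; print([proj(C,b+[0,dy,0]) for dy in (-.036,.036)])
E
```

```text
down t 15.93 p [ 0.442 -0.2    0.14 ] open 0.0596 F [0.319 0.061 0.612]
grip t 16.5 p [ 0.441 -0.2    0.139] open 0.03 F [-0.982 -0.328  3.93 ]
lift t 17.51 p [ 0.44  -0.2    0.309] open 0.0299 F [-0.333  0.65  -3.09 ]
pre-high t 19.62 p [0.401 0.386 0.3  ] open 0.0298 F [ 0.077 -0.335 -3.654]
pre t 20.27 p [0.401 0.387 0.177] open 0.0299 F [ 0.035  0.037 -2.452]
[array([263.831, 230.345]), array([375.882, 230.225])]
```

View pics/w6.png

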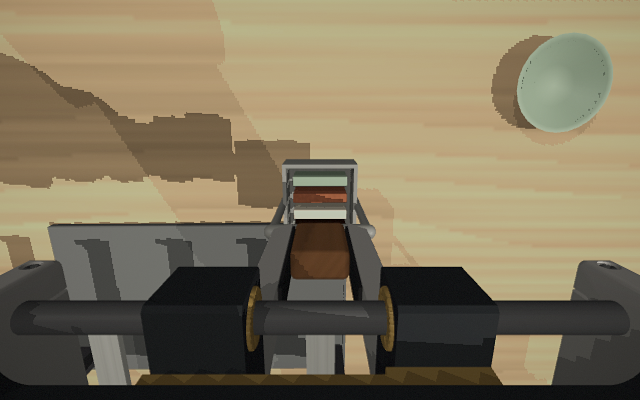

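Carrier C is held square: the bar ends are seen at (265,231) and (375,231), against predictions of (264,230) and (376,230). Inserting it now.

```bash
cat >> act.py <<'E'
XH=.527
def hang(h):
    if robot.move_linear([XH,HY[h],.145+OFF],.12,threshold=8): st('BLOCKED'); return False
    st('in')
    hit=robot.move_linear([XH,HY[h],.117+OFF],.05,threshold=3.5); s=st('low %s'%hit)
    robot.gripper_to(.06)
    robot.move_linear([XH,HY[h],.30],.2); st('up'); return True
E
python3 - <<'E'
from act import *
hang(3); im=snap('scene','s7.png'); crop(im,300,90,450,230,4,'s7c.png')
E
```

```text
in t 21.52 p [0.526 0.387 0.176] open 0.0296 F [ 0.117 -0.178 -2.664]
low True t 22.05 p [0.527 0.387 0.149] open 0.0298 F [0.419 0.457 4.66 ]
up t 23.62 p [0.527 0.387 0.299] open 0.0601 F [-0.716 -0.171 -0.231]
```

View pics/s7c.png

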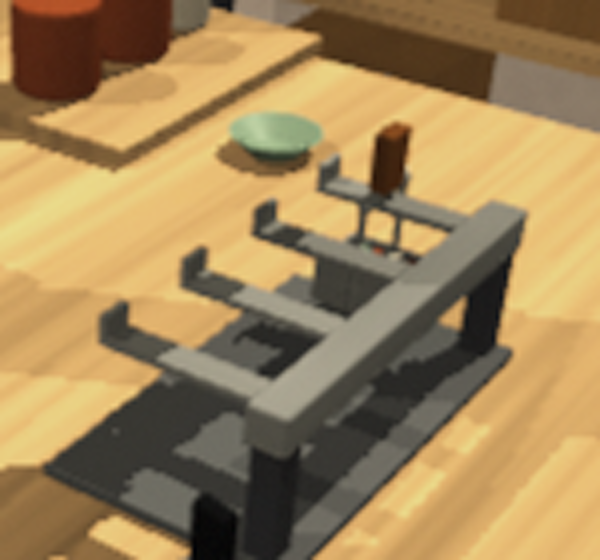

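C hangs upright on hook 3: its block is at (392,160) in the crop and the bail is over the arm. I look at the tray again before the next pick.

```bash
cat >> act.py <<'E'
def look(f,x=.44,y=-.25,z=.36):
    robot.move_ptp([x,y,z],down(np.pi/2+.088)); C=cam('wrist'); im=snap('wrist',f+'.png')
    np.savez(f+'.npz',K=C[0],R=C[1],t=C[2]); crop(im,235,120,415,270,4,f+'c.png'); return C
E
python3 - <<'E'
from act import *
look('w8')
E
```

```text
(no output)
```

View pics/w8c.png

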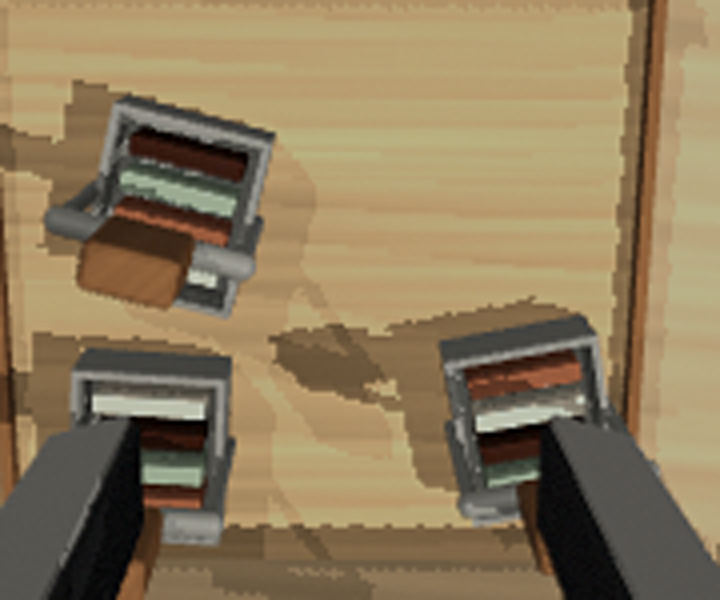

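```bash
python3 - <<'E'
from act import *
from meas import CAR
d=np.load('w8.npz');C=(d['K'],d['R'],d['t'])
c=lambda p:((proj(C,p)-[235,120]+.5)*4-.5).round()
for k in 'DAB':
    m,y=CAR[k]; v=.0355*np.array([np.cos(y),np.sin(y)]); n=np.array([-v[1],v[0]])/.0355
    print(k,[c([*(m+s*v),.108]) for s in(-1,1)],'rim near-robot',[c([*(m+s*v*30/35.5+n*.035),.052]) for s in(-1,1)])
E
```

```text
D [array([ 46., 220.]), array([257., 263.])] rim near-robot [array([110., 103.]), array([270., 137.])]
A [array([457., 501.]), array([659., 474.])] rim near-robot [array([447., 358.]), array([602., 337.])]
B [array([ 22., 511.]), array([224., 521.])] rim near-robot [array([ 70., 369.]), array([225., 377.])]
```

D's bar ends are at (45,220) and (253,265), matching the earlier measurement, and A and B have not moved. Picking D for hook 2.

```bash
python3 - <<'E'
from act import *
from meas import CAR
m,y=CAR['D']; pick(m,y); carry(2)
C=cam('wrist'); im=snap('wrist','w9.png'); crop(im,200,130,440,300,3,'w9c.png')
b=robot.get_state()['ee_pos']-[0,0,OFF]; print([(proj(C,b+[0,dy,0])-[200,130])*3 for dy in (-.036,.036)])
E
```

```text
down t 27.48 p [ 0.459 -0.31   0.14 ] open 0.0598 F [ 1.234 -0.538  0.823]
grip t 28.06 p [ 0.458 -0.31   0.139] open 0.0303 F [ 1.056 -0.573  1.228]
lift t 29.07 p [ 0.458 -0.31   0.309] open 0.0302 F [-0.761  0.441 -2.771]
pre-high t 31.25 p [0.401 0.296 0.3  ] open 0.03 F [ 0.342  0.121 -3.209]
pre t 31.9 p [0.4   0.297 0.177] open 0.0302 F [ 0.407  0.429 -1.704]
[array([190.891, 301.203]), array([526.88 , 300.989])]
```

View pics/w9c.png

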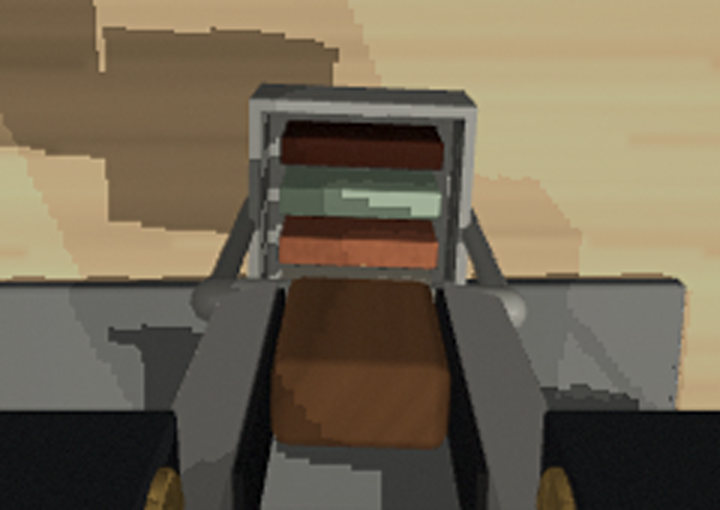

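The bar ends at (192,300) and (524,303) match the prediction, so D is held square. I insert it, then look at the tray from further forward.

```bash
python3 - <<'E'
from act import *
if hang(2):
    im=snap('scene','s10.png'); crop(im,300,90,450,230,3,'s10c.png')
    look('w10',x=.53)
E
python3 -c "
import cv2,numpy as np
a=cv2.imread('pics/s10c.png');b=cv2.imread('pics/w10.png')[60:260,180:430]
b=cv2.resize(b,None,fx=1.3,fy=1.3);h=max(a.shape[0],b.shape[0]);o=np.zeros((h,a.shape[1]+b.shape[1],3),np.uint8);o[:a.shape[0],:a.shape[1]]=a;o[:b.shape[0],a.shape[1]:]=b
print(o.shape);cv2.imwrite('pics/m10.png',o)"
```

```text
in t 33.16 p [0.526 0.297 0.176] open 0.03 F [-0.293  0.085 -2.846]
low True t 33.69 p [0.527 0.297 0.149] open 0.0298 F [0.706 0.815 5.04 ]
up t 35.26 p [0.527 0.297 0.299] open 0.0602 F [ 0.976  0.182 -0.087]
(420, 775, 3)
```

View pics/m10.png

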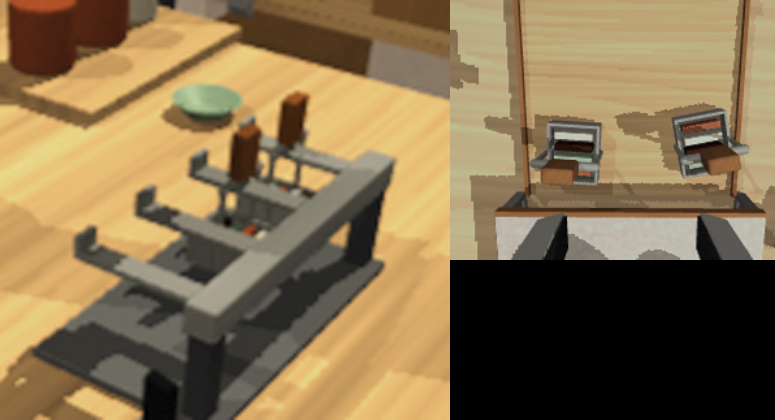

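Both carriers hang on hooks 3 and 2. Now I measure A and B in the new view.

```bash
python3 - <<'E'
from h import *
im=cv2.imread('pics/w10.png'); crop(im,235,130,415,220,4,'w10c.png')
E
```

```text
(no output)
```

View pics/w10c.png

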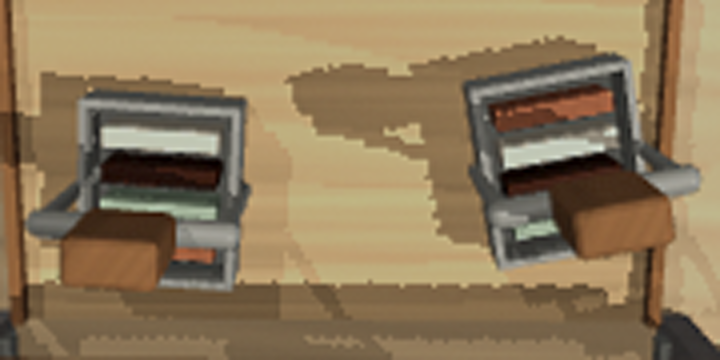

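```bash
python3 - <<'E'
from act import *
d=np.load('w10.npz');C=(d['K'],d['R'],d['t'])
u=lambda p:((p[0]+.5)/4-.5+235,(p[1]+.5)/4-.5+130)
out={}
for k,(p,q) in dict(A=((490,210),(700,180)),B=((28,224),(238,236))).items():
    a,b=[onz(C,u(x),.108)[:2] for x in(p,q)];v=b-a;y=np.arctan2(v[1],v[0]);m=(a+b)/2
    print(k,m,np.linalg.norm(v),np.degrees(y)); out[k]=(m,y)
m,y=out['B']; pick(m,y); carry(1)
C=cam('wrist'); im=snap('wrist','w11.png'); crop(im,200,130,440,300,3,'w11c.png')
b=robot.get_state()['ee_pos']-[0,0,OFF]; print([(proj(C,b+[0,dy,0])-[200,130])*3 for dy in (-.036,.036)])
E
```

```text
A [ 0.533 -0.163] 0.070020326455594 103.44404252622282
B [ 0.558 -0.316] 0.07017943724023626 91.75068736272465
down t 38.82 p [ 0.559 -0.316  0.14 ] open 0.0601 F [ 0.091 -0.792 -0.696]
grip t 39.39 p [ 0.559 -0.316  0.139] open 0.03 F [-0.173 -0.291  2.029]
lift t 40.4 p [ 0.558 -0.316  0.309] open 0.0296 F [-0.399  0.106 -2.21 ]
pre-high t 42.37 p [0.401 0.206 0.3  ] open 0.0297 F [-0.762 -0.4   -1.828]
pre t 43.02 p [0.401 0.207 0.177] open 0.0299 F [-0.165  0.539 -1.762]
[array([190.748, 301.4  ]), array([526.745, 301.15 ])]
```

View pics/w11c.png

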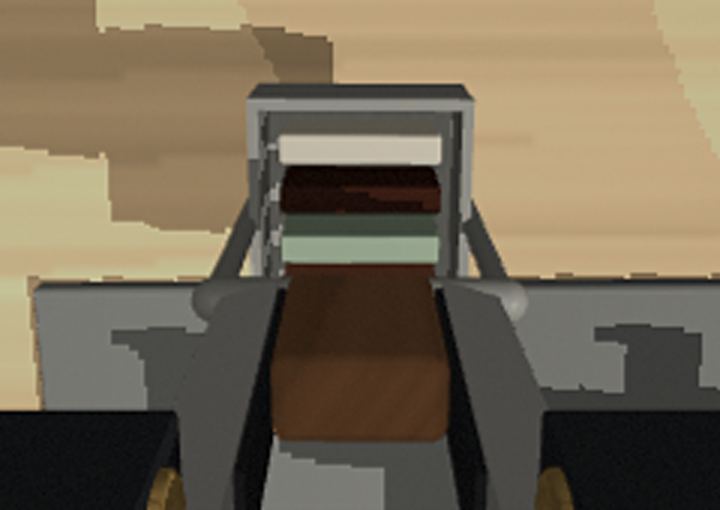

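B is held square, with bar ends at (192,300) and (524,303). I hang it, then check A.

```bash
python3 - <<'E'
from act import *
if hang(1):
    im=snap('scene','s12.png'); crop(im,300,90,450,230,3,'s12c.png')
    C=look('w12',x=.53); 
    v=.036*np.array([np.cos(1.805),np.sin(1.805)])
    print([proj(C,[*(np.array([.533,-.163])+s*v),.108]) for s in(-1,1)])
E
python3 -c "
import cv2,numpy as np
a=cv2.imread('pics/s12c.png');b=cv2.imread('pics/w12.png')[100:240,320:450]
b=cv2.resize(b,None,fx=2.5,fy=2.5);h=max(a.shape[0],b.shape[0]);o=np.zeros((h,a.shape[1]+b.shape[1],3),np.uint8);o[:a.shape[0],:a.shape[1]]=a;o[:b.shape[0],a.shape[1]:]=b
print(o.shape);cv2.imwrite('pics/m12.png',o)"
```

```text
in t 44.27 p [0.527 0.207 0.176] open 0.0298 F [ 0.115 -0.862 -2.082]
low True t 44.81 p [0.527 0.207 0.149] open 0.0298 F [-0.214 -1.151  5.73 ]
up t 46.38 p [0.527 0.207 0.299] open 0.0597 F [ 1.117 -0.304 -0.396]
[array([356.57 , 182.317]), array([410.559, 174.634])]
(420, 775, 3)
```

View pics/m12.png

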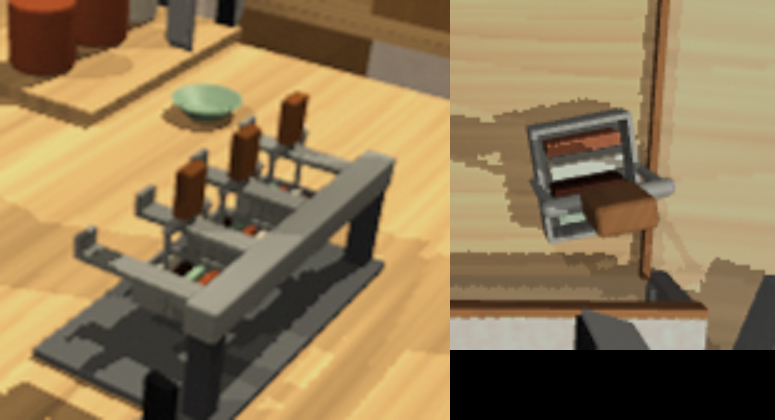

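Three carriers hang and A is unmoved, with bar ends at about (356,181) and (409,175). Picking A for hook 0.

```bash
python3 - <<'E'
from act import *
pick(np.array([.533,-.163]),1.805); carry(0)
C=cam('wrist'); im=snap('wrist','w13.png'); crop(im,200,130,440,300,3,'w13c.png')
b=robot.get_state()['ee_pos']-[0,0,OFF]; print([(proj(C,b+[0,dy,0])-[200,130])*3 for dy in (-.036,.036)])
E
```

```text
down t 49.67 p [ 0.534 -0.163  0.14 ] open 0.06 F [-0.223  0.122  0.939]
grip t 50.24 p [ 0.533 -0.163  0.139] open 0.0301 F [-1.14  -1.093  1.73 ]
lift t 51.25 p [ 0.532 -0.163  0.309] open 0.03 F [-0.894  0.295 -3.793]
pre-high t 52.43 p [0.401 0.116 0.3  ] open 0.03 F [ 0.179 -0.182 -2.902]
pre t 53.08 p [0.401 0.117 0.177] open 0.0297 F [-0.199 -0.306 -2.672]
[array([190.231, 301.515]), array([526.229, 301.231])]
```

View pics/w13c.png

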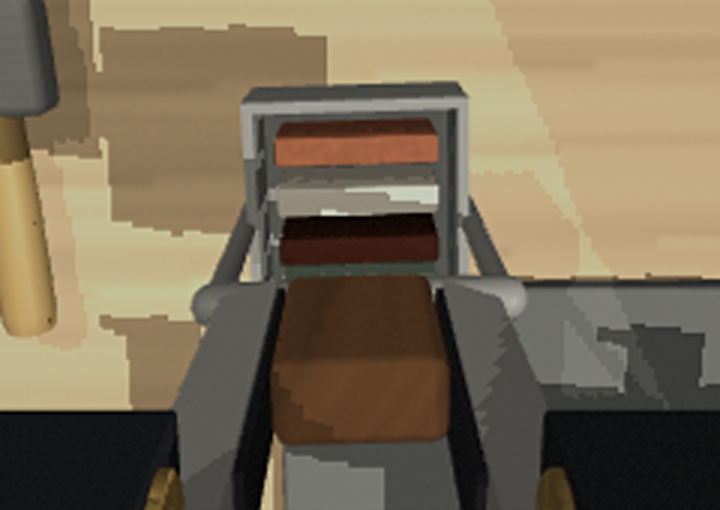

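A is held square. I hang it and check all four.

```bash
python3 - <<'E'
from act import *
if hang(0):
    robot.move_ptp([.30,-.262,.30],down(np.pi/2+.088)); robot.gripper_to(0.)
    im=snap('scene','s14.png'); crop(im,300,90,450,230,4,'s14c.png')
    t=snap('top','t14.png'); crop(t,140,80,480,300,2.3,'t14c.png')
E
```

```text
in t 54.34 p [0.527 0.117 0.176] open 0.0302 F [-0.78  -0.375 -3.062]
low True t 54.88 p [0.527 0.117 0.149] open 0.0294 F [ 0.506 -0.107  2.725]
up t 56.44 p [0.527 0.117 0.299] open 0.06 F [-0.792 -0.273  0.018]
```

View pics/s14c.png

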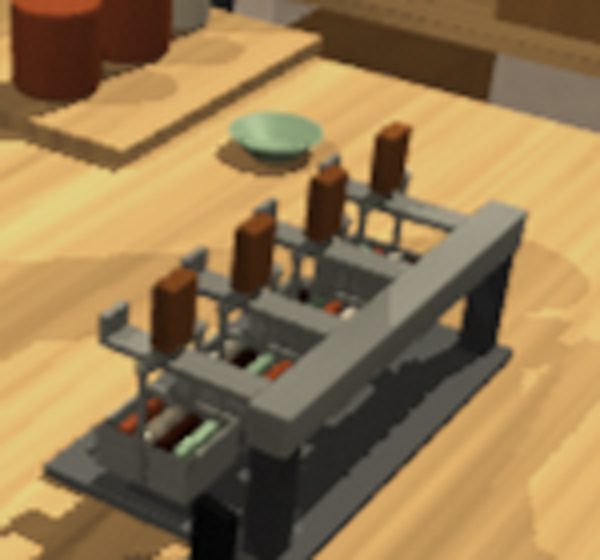

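View pics/t14c.png

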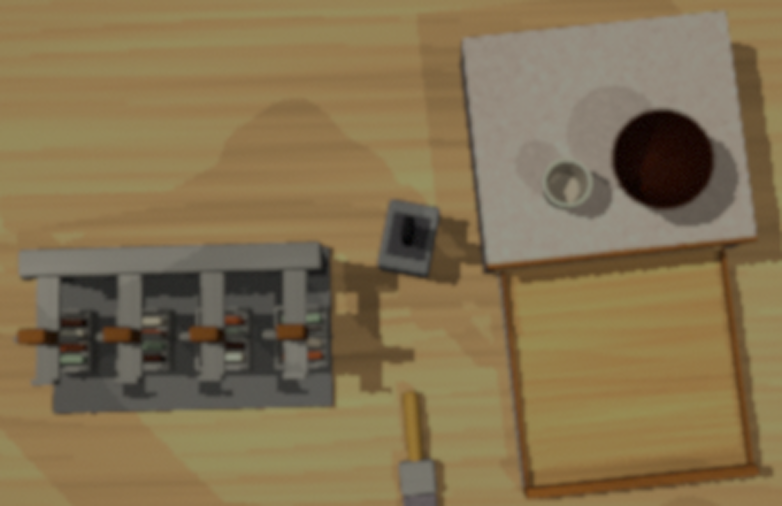

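All four carriers hang upright and the tray is empty. I push the tray home at its front centre.

```bash
python3 - <<'E'
from act import *
F=np.array([.3526,-.264]); a=.088; ax=np.array([np.cos(a),np.sin(a)]); R=down(np.pi/2+a)
P=lambda d,z=.045:[*(F+ax*d),z]
robot.move_linear(P(-.035,.2),.2,R); robot.move_linear(P(-.035),.15)
s=st('start'); 
print(robot.move_linear(P(.17),.12,threshold=15)); st('mid')
print(robot.move_linear(P(.225),.04,threshold=15)); st('end')
t=snap('top','t15.png'); crop(t,330,80,480,300,3,'t15c.png')
E
```

```text
start t 61.0 p [ 0.318 -0.267  0.046] open 0.0005 F [-0.329  0.293  0.652]
False
mid t 62.86 p [ 0.522 -0.249  0.045] open 0.0003 F [-0.851  1.054 -1.236]
True
end t 63.8 p [ 0.56  -0.246  0.044] open 0.0007 F [-0.722  0.111 -0.446]
```

View pics/t15c.png

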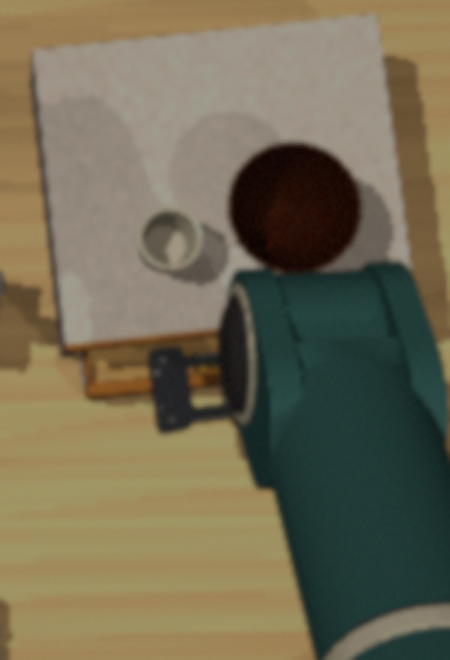

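```bash
python3 - <<'E'
from act import *
F=np.array([.3526,-.264]); a=.088; ax=np.array([np.cos(a),np.sin(a)])
P=lambda d,z=.045:[*(F+ax*d),z]
print(robot.move_linear(P(.222),.02,threshold=12)); st('again')
robot.move_linear(P(.15),.1); robot.move_linear(P(.15,.3),.25)
robot.move_ptp([.45,-.05,.32],down(np.pi/2+SWY))
t=snap('top','t16.png'); crop(t,330,80,480,230,4,'t16c.png')
T=cam('top'); o=np.array([.611,-.242])
print([ (proj(T,[*(o+ax*d+np.array([-ax[1],ax[0]])*l),z])-[330,80])*4 for d,z in((-.042,.046),(0,.092)) for l in(-.132,.132)])
st('')
E
```

```text
True
again t 64.13 p [ 0.56  -0.246  0.044] open 0.0003 F [-0.154 -0.132 -0.553]
[array([512.221, 486.839]), array([114.508, 530.62 ]), array([523.496, 414.179]), array([111.933, 459.495])]
 t 66.92 p [ 0.45  -0.051  0.32 ] open 0.0005 F [ 0.569 -0.26   0.496]
```

View pics/t16c.png

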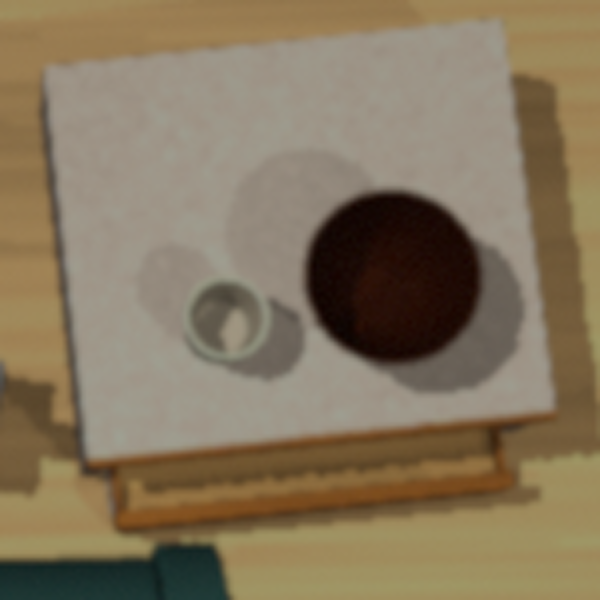

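The tray's front board corners are at (117,530) and (515,485), against a prediction for home of (115,531) and (512,487). Both pushes stopped at the same place, so the tray is home. I check the rack again, then push right.

```bash
python3 - <<'E'
from act import *
im=snap('scene','s17.png'); crop(im,110,90,450,350,2.3,'s17c.png')
E
```

```text
(no output)
```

View pics/s17c.png

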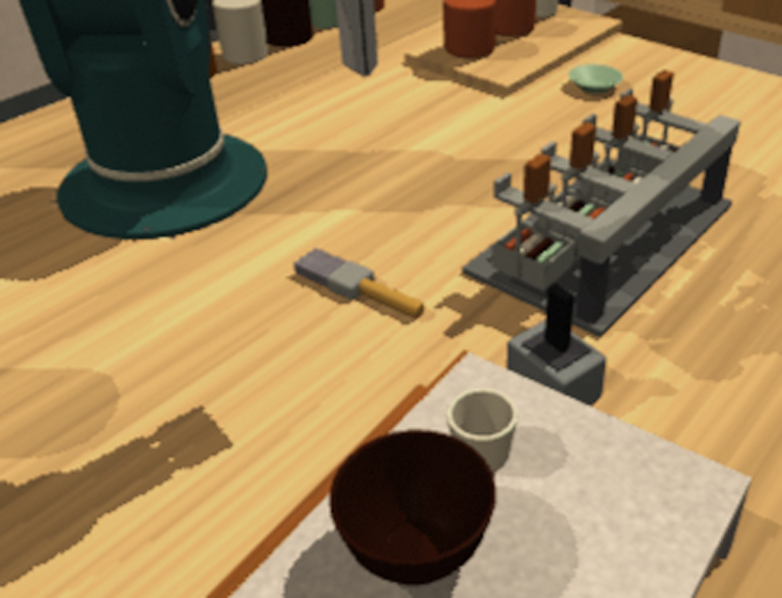

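All four carriers hang, the paddle is upright, and the brush, cup and bowl are in place.

```bash
python3 - <<'E'
from act import *
yaw=np.pi/2+SWY; z=.127; P=lambda d,z:[*(SW+by*d),z]
def F(n=5):
    a=[]
    for _ in range(n): a.append(robot.get_state()['force'][:2]@by); robot.pause(.04)
    return np.mean(a)
robot.move_ptp(P(.045,.3),down(yaw)); robot.move_linear(P(.045,z),.2)
f0=F();print('f0',f0)
robot.move_linear(P(.005,z),.06,threshold=9)
for d in np.arange(.002,-.022,-.0025):
    h=robot.move_linear(P(d,z),.05,threshold=8); f=F()-f0; print(round(d,4),h,round(f,2),round(robot.get_state()['time'],2))
    if h or f>6: break
robot.pause(2.0); print('hold',F()-f0)
im=snap('scene','s18.png'); crop(im,300,190,400,280,6,'s18c.png')
E
```

```text
f0 -0.18422357997405409
0.002 False 2.81 70.36
-0.0005 False 3.62 70.82
-0.003 False 3.34 71.28
-0.0055 False 4.11 71.73
-0.008 False 4.08 72.19
-0.0105 False 4.02 72.65
-0.013 False 11.31 73.11
hold 11.702714690021601
```

View pics/s18c.png

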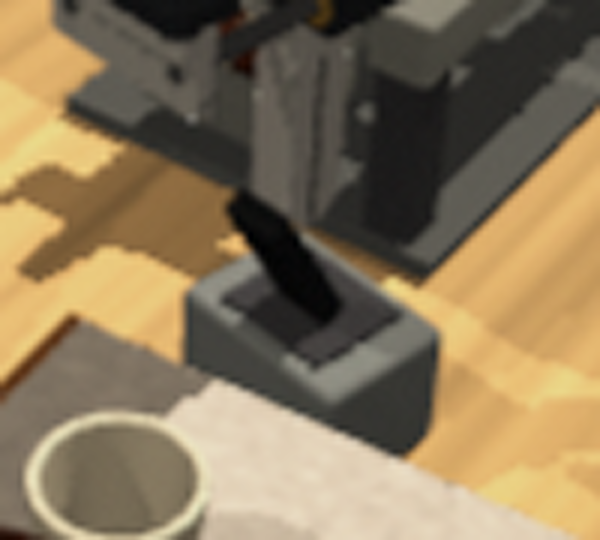

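The paddle leans right against its stop and was held there over 2 s. I let go and check.

```bash
python3 - <<'E'
from act import *
P=lambda d,z:[*(SW+by*d),z]
robot.move_linear(P(.045,.127),.12); robot.move_linear(P(.045,.3),.2)
robot.move_ptp([.40,-.15,.35],down(np.pi/2)); robot.pause(.5)
im=snap('scene','s19.png'); crop(im,110,90,450,350,2.3,'s19c.png')
t=snap('top','t19.png'); crop(t,140,80,480,300,2.3,'t19c.png'); st('')
E
```

```text
t 78.81 p [ 0.4  -0.15  0.35] open 0.0004 F [-0.009  1.092  0.696]
```

View pics/s19c.png

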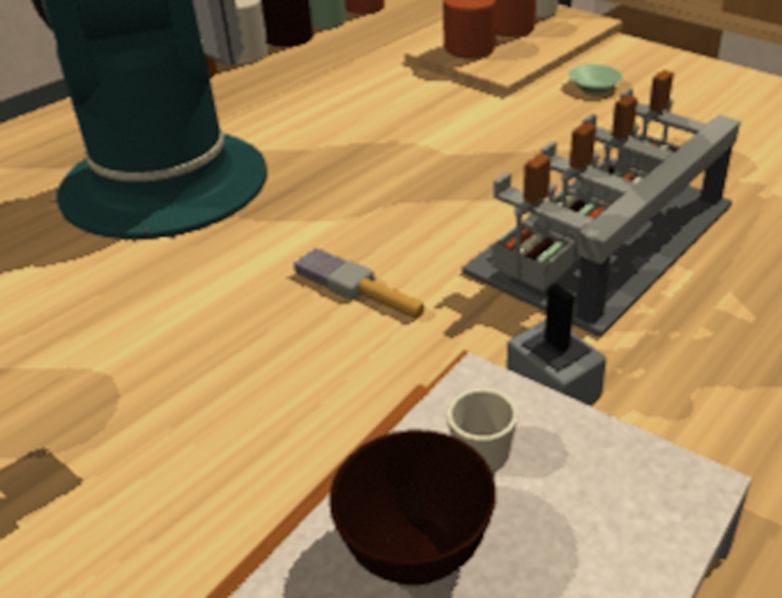

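View pics/t19c.png

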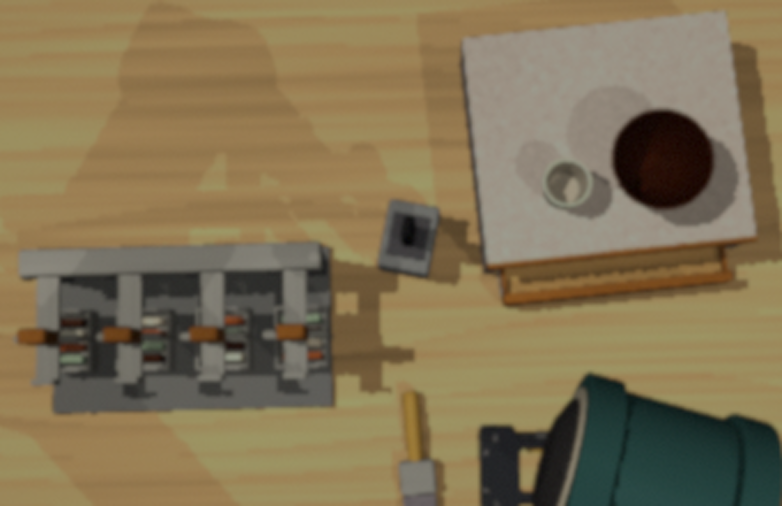

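The final views show four carriers hanging, the tray home, the paddle upright at (409,230), and the brush, cup and bowl unmoved. Handing in.

```bash
python3 - <<'E'
from rig import robot
robot.sign_off()
E
```

```text
the job is handed in; nothing more can be done
```

The whole job was carried out in order and handed in at about 79 s of the 210 s allowed. The hand-in gives no verdict, so the checks below are my own.

- **Switch left:** I pushed it against its left stop, held it for over 1.5 s and let it spring back. A top view afterwards showed it upright.
- **Carriers:** All four were there, and each is hung by its bail on its own hook (hooks 3, 2, 1, 0). One had been knocked about 35 mm aside early on; I measured it again before picking it up. No grip slip was seen, with the opening steady at 30 mm.
- **Tray:** I pushed the empty tray in until it stopped, twice at the same spot. In the top view its front board lies within about 2 mm of where it should be when home.
- **Switch right:** I held it against the right stop for over 2 s and let it spring back.

The last scene and top views show four carriers hanging upright, the tray home, the paddle upright and the robot clear of everything. The bowl, cup and brush are where they started.

One thing disagreed: both switch stops came several millimetres later than I calculated, probably because the finger is thinner at its tip. I therefore judged the stops by the rise in force rather than by position.

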